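Hold a bayonet filter cap at half turn

ROBOT

A 7-joint arm with a two-finger parallel gripper is mounted at the origin on the work surface. World frame = base frame: x ahead of the robot, y to its left, z up, the work surface at z = 0. Lengths are in m, angles in degrees, forces in N, time in s.
With the tool pointing down it reaches from about 0.4 to 0.85 m from the base axis. Payload 4.5 kg.
Tool frame: the origin (TCP) lies at the very end of the fingers, on their centre line; the grasp point (between the pads) lies 19 mm behind it; x points along the fingers, y is the direction in which the jaws open and shut, and the axes are right-handed (so a half turn about x gives the same grasp; the last joint's range is limited). The gripper opens to 85 mm and grips with 20 to 120 N. Pads are 22 mm wide; open, the fingers measure 114 mm over their backs; the gripper's body (76 mm by 85 mm) begins 54 mm behind the grasp point. The pads swing forward as they close: fully open they stand 13 mm farther back than shut.
Start: joints at [-68.537, 39.483, -11.15, 89.685, 9.013, 51.709, -12.324], TCP at [0.209, 0.589, 0.231] pointing down, gripper open.
Joint ranges: [-172.22, 172.22], [-26.19, 119.32], [-84.43, 86.54], [7.71, 146.69], [-57.33, 237.33], [2.42, 119.75], [-152.13, 152.13]. Speed limits (degrees/s): [147.25, 147.25, 180, 180, 180, 180, 180].

INTERFACE

Orientations are given as a 3x3 rotation matrix whose columns are the frame's x, y, z axes.
In Python, from workcell import robot, viewer gives the robot as it stands.
- The arm moves only by the shell command python3 -m handwheel 'ROWS' [FORCE]. ROWS is JSON, a list of rows, each a list of 7 numbers: the gripper command: -1 is shut, 1 is fully open, values between are in proportion, then the shift along the tool's x, y, z in m, then the turn, a rotation vector about the tool's x, y, z in degrees. A call has 1 to 20 rows; each row is the pose to reach, as a shift and turn from the pose commanded when the call began, along the tool's axes at that moment; what a row does not reach only later rows make up. A row lasts 1/8 s, in which the tool goes at most 62.5 mm and 10.7 degrees, less where a joint would pass 70% of its speed; a pose out of reach is approached as far as the arm can. A call with a gripper value outside its range is refused whole. The fingers move at their own pace and stop on an object; FORCE is the grip in N (left out, the last holds). Time passes only in rows, so rows that repeat a pose let the fingers close. It gives the time, the measured TCP pose, the force and the opening at its end, in the units of the state.
- robot.sense(): the state, without advancing time (a new reading comes with each control period).
- viewer.grab_frame(name): name is "scene" or "top" or "wrist"; returns a dict with "frame" (400x640x3 uint8, red, green, blue), "fx", "fy", "cx", "cy" (pixels), "R" (3x3) and "t" (3): a world point X has camera coordinates R X + t; the wrist camera has in their place "tool_from_camera" (4x4, takes a point from camera to tool coordinates, whose origin is the TCP and whose axes are the tool frame's). Camera axes: x right, y down, z forward; pixel columns grow to the right and rows downward; lengths in m; the calibration is good to about 2 mm. The wrist camera is an equidistant fisheye: a pixel r from the principal point sees the ray r / f radians off the axis. A picture is of the moment at which its call begins: read the wrist's pose just before it. There is no depth.
- robot.close_job(): hands the job in, once; it reports no verdict.
The state is a dict: "clock": time; "qpos": joint angles; "joint_velocities": joint speeds; "tau": joint torques, N m; "position": TCP position; "ee_rot": TCP orientation; "ft_force": force on the tool from outside, world axes, zero at the start; "wrist_torque": the same for the moment, N m; "width": finger opening in m.
Only numpy, scipy, OpenCV 4.12 (cv2) and the standard library are available. Lean on these libraries where they do the work, as an engineer would, in place of code of your own. Each camera call takes 0.05 s, during which the arm holds its last target.

TASK

On the filter test stand, first push the spring-loaded dump plunger all the way down. Then take the bayonet cap (the one with the straight bar grip) out of the partitioned tray, set it fully into the mouth of the filter housing with its two lugs going down the two notches, and turn it clockwise half way to the lock, so that its bar points at the long single ribs, never as far as the lock click. A spring turns it back if let go, so finish while still gripping the cap and holding it there; leave the other parts where they are.

Things in the scene. Friction and masses are not known exactly. Their poses are not given: they have to be found in the camera images.
- stand: Fixed filter test stand: grey plate 150 x 270 x 12 mm, origin at the centre of its underside on the bench. At its +y end the round aluminium filter housing (76 mm diameter, top 80 mm above the bench), axis at stand x 0, y +62 mm; at its -y end the steel valve block with the dump plunger, axis at stand x 0, y -68 mm. The housing's two notches lie to +x and -x of its axis (stand axes).
- mouth (a point): Centre of the housing's mouth in the rim's top plane, 80 mm above the bench; axes as the stand's. Bore 44 mm diameter, rim 11 mm thick, free chamber below. Two notches 14 mm wide at local +x and -x let the lugs through; below the rim the cap turns only clockwise from above. Ribs outside the rim: short thin pair at each notch, a long thin one 45 degrees clockwise of it, a broad block at 90.
- plunger_top (a point): Centre of the top of the dump plunger's black button (26 mm diameter), 92 mm above the bench when up. It is pushed straight down.
- plunger (a joint): Stroke of the dump plunger in m: 0 up, 0.012 fully down; it springs back. About 4 N to start it, about 9 N when fully down.
- turn (a joint): Turn of the sprung driver ring inside the housing, rad, clockwise from above, 0 to 1.5. The lugs push it after 0.12 rad of free play: it reads about 0.67 with the cap half way (45 degrees), 1.45 locked (90). It turns the cap back with 0.06 N m at first, 0.11 N m half way. Sprung balls resist the cap from 60 degrees and click it in at about 90.
- cap: Grey bayonet cap, 0.12 kg, upright in the tray. Origin at its underside's centre, z up. Skirt 40 mm diameter, 21 mm long; two lugs (z 3 to 8 mm) to local +x and -x, 8 mm wide, out to 28 mm from the axis; flange 60 mm diameter at z 21 to 28, resting on the rim when fully in (origin 21 mm below the mouth); bar grip along local x, 54 x 14 mm, z 28 to 53. Both ends alike: fits either way round.
- tray: Fixed dark steel tray 250 x 250 mm, walls 36 mm high and 4 mm thick, split by two dividers into four equal compartments 119 mm square with floor 4 mm above the bench; origin at the centre of its underside. Cap, knob plug and hex plug stand in three of the compartments, in any order.
- knob_plug: Bystander: grey plastic plug with 60 mm flange and a round knob 38 mm in diameter on top, no lugs, 49 mm high, in the tray; not to be moved. Origin at its underside.
- hex_plug: Bystander: steel plug with a six-sided head 28 mm across on top, 40 mm high, in the tray; not to be moved. Origin at its underside.
- brass_fitting: Bystander: brass pipe fitting about 44 mm long, 22 mm high, in the tray.
- steel_fitting: Bystander: steel pipe fitting about 40 mm long, 20 mm high, lying on the stand's base plate.
- coil_plug: Bystander: black plastic connector about 30 x 28 x 38 mm on the bench between stand and tray.
- valve_block: Bystander: aluminium valve block about 45 x 120 x 39 mm at the back of the bench.
- tube: Bystander: upright open cardboard tube, 60 mm diameter, 110 mm high, at the back.
- bottle: Bystander: white plastic bottle, 52 mm diameter, 120 mm high, at the back.

How it is judged:
By the outcome, as a careful person would: the job done as asked, in the order asked, and still so for the second after the job is handed in, while the arm keeps its last pose, push and grip.
It also fails if it takes over 58 s, if anything falls off the work surface, if the arm or the gripper's body presses on something with over 40 N, if the wrist force passes 120 N, or if a joint passes its speed limit or range.

## Working session

There is one attempt and no reset: what is moved stays moved. The work goes in short steps, Python scripts to look and compute and a shell command to move; the robot and the scene stay as the last step left them, time stands still between calls to the robot, and variables do not carry over. Pictures are saved under pics/ and viewed, and the job is handed in when it is done.

```bash
ls; mkdir -p pics
python3 - <<'E'
from workcell import robot, viewer
import cv2
s=robot.sense(); print(s)
for n in ["scene","top","wrist"]:
    f=viewer.grab_frame(n); cv2.imwrite(f"pics/a_{n}.png",f["frame"][:,:,::-1]); print(n,{k:v for k,v in f.items() if k!="frame"})
E
```

```text
pics
{'clock': 0.0, 'qpos': array([-68.53728281,  39.53307329, -11.14641645,  89.74632147,
         9.01230237,  51.70892948, -12.32241823]), 'joint_velocities': array([ 0.03015627, -0.00693238,  0.05926647,  0.09161129, -0.05496129,
       -0.03998766, -0.06880734]), 'tau': array([-2.06379741e-04, -5.39616716e+01, -1.26657587e+00, -1.58550239e+01,
        9.15182551e-03,  9.26069508e-03, -1.59005174e-05]), 'position': array([0.20870973, 0.58842239, 0.2304792 ]), 'ee_rot': array([[-5.12453975e-04,  3.34105501e-01,  9.42535544e-01],
       [-1.78438162e-03,  9.42533862e-01, -3.34105875e-01],
       [-9.99998277e-01, -1.85305698e-03,  1.13166490e-04]]), 'ft_force': array([ 0.72481328, -0.25350747, -0.31160713]), 'wrist_torque': array([ 0.00130069, -0.06169322, -0.03354792]), 'width': 0.08541866059758546}
scene {'fx': 382.81456321642145, 'fy': 382.81456321642145, 'cx': 328.4775803531987, 'cy': 198.51847109576704, 'R': array([[ 0.78984319,  0.61329882, -0.00350714],
       [ 0.31007937, -0.40425954, -0.86047952],
       [-0.52914887,  0.6785564 , -0.50947295]]), 't': array([-0.45689904, -0.10388284,  1.2150528 ])}
top {'fx': 423.26114686648685, 'fy': 423.26114686648685, 'cx': 327.7209487578519, 'cy': 198.78461260690415, 'R': array([[-0.02606361, -0.99963646,  0.00690134],
       [-0.98933289,  0.02480395, -0.14354511],
       [ 0.14332175, -0.01056902, -0.98961971]]), 't': array([0.01524796, 0.6029855 , 0.83501568])}
wrist {'fx': 309.70691628693146, 'fy': 309.70691628693146, 'cx': 319.33728367725416, 'cy': 201.36645793358014, 'tool_from_camera': array([[-6.09943393e-04, -2.60071422e-01,  9.65589190e-01,
        -1.43025208e-01],
       [ 9.99999792e-01, -3.62263749e-04,  5.34107903e-04,
        -1.22845544e-03],
       [ 2.10891758e-04,  9.65589314e-01,  2.60071589e-01,
        -6.62897391e-02],
       [ 0.00000000e+00,  0.00000000e+00,  0.00000000e+00,
         1.00000000e+00]])}
```

View pics/a_scene.png

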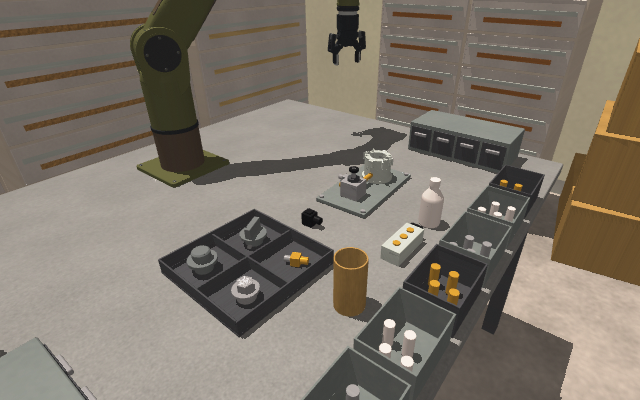

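View pics/a_top.png

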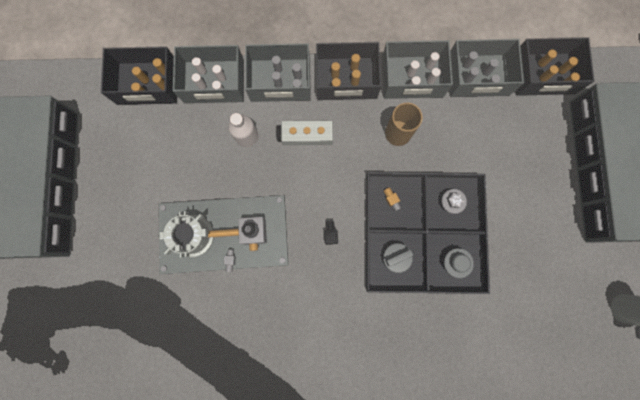

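View pics/a_wrist.png

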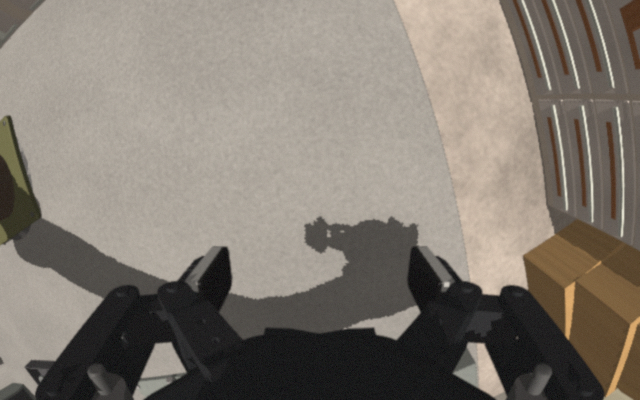

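The top view shows the housing at about (184,234), the plunger button at (250,228) and the cap with its bar at (398,257). The stand is nearly axis-aligned with the world. I'll crop and zoom in next.

```bash
cat > h.py <<'E'
import numpy as np
from workcell import robot, viewer
def ray(f,u,v):
    d=np.array([(u-f["cx"])/f["fx"],(v-f["cy"])/f["fy"],1.]); R=np.array(f["R"]);t=np.array(f["t"])
    return -R.T@t, R.T@d
def plane(f,u,v,z):
    c,d=ray(f,u,v); return c+d*(z-c[2])/d[2]
def proj(f,X):
    p=np.array(f["R"])@np.array(X)+f["t"]; return f["fx"]*p[0]/p[2]+f["cx"],f["fy"]*p[1]/p[2]+f["cy"]
def wproj(f,s,X):
    T=np.array(f["tool_from_camera"]); xt=np.array(s["ee_rot"]).T@(np.array(X)-s["position"])
    p=T[:3,:3].T@(xt-T[:3,3]); r=np.hypot(p[0],p[1]); th=np.arctan2(r,p[2])
    return f["cx"]+f["fx"]*th*p[0]/r, f["cy"]+f["fy"]*th*p[1]/r
def wplane(f,s,u,v,z):
    T=np.array(f["tool_from_camera"]); x=(u-f["cx"])/f["fx"]; y=(v-f["cy"])/f["fy"]; th=np.hypot(x,y)
    d=np.array([np.sin(th)*x/th,np.sin(th)*y/th,np.cos(th)])
    R=np.array(s["ee_rot"]); c=np.array(s["position"])+R@T[:3,3]; d=R@T[:3,:3]@d
    return c+d*(z-c[2])/d[2]
E
python3 - <<'E'
import cv2
im=cv2.imread("pics/a_top.png")
a=cv2.resize(im[185:285,150:300],None,fx=5,fy=5,interpolation=cv2.INTER_CUBIC)
b=cv2.resize(im[165:300,355:495],None,fx=4,fy=4,interpolation=cv2.INTER_CUBIC)
cv2.imwrite("pics/b1.png",a);cv2.imwrite("pics/b2.png",b)
E
```

```text
(no output)
```

View pics/b1.png

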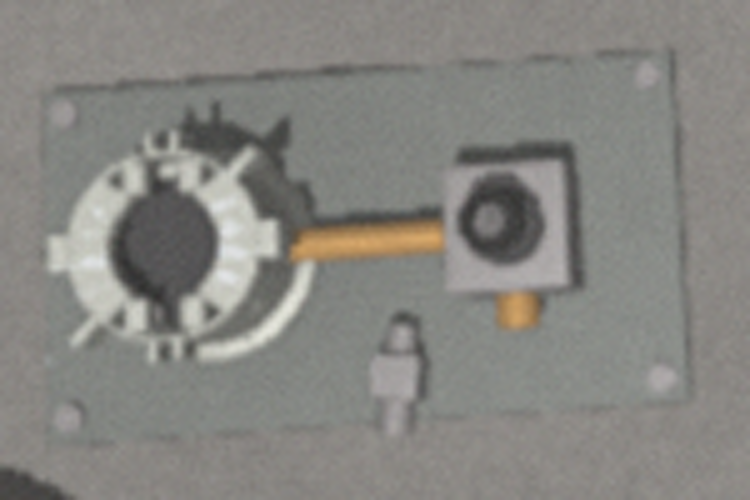

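View pics/b2.png

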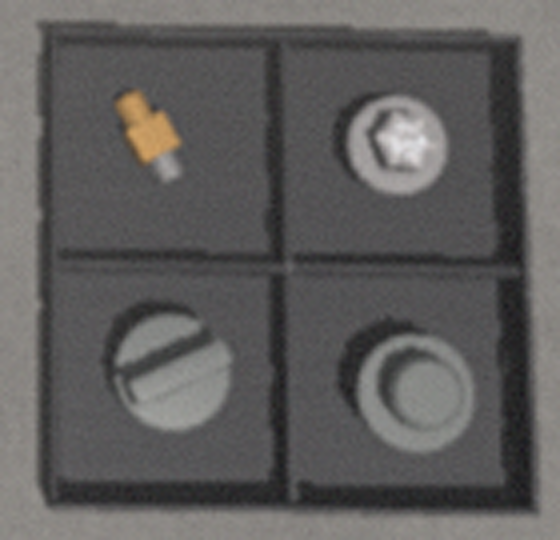

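Run:
```python
from h import *
f=viewer.grab_frame("top"); g=viewer.grab_frame("scene")
A=lambda x,y:(150+(x+.5)/5-.5,185+(y+.5)/5-.5)
B=lambda x,y:(355+(x+.5)/4-.5,165+(y+.5)/4-.5)
cs=[plane(f,*A(*p),.012) for p in [(42,92),(672,50),(690,398),(50,442)]]
c=np.mean(cs,0); print("stand",c,[np.linalg.norm(cs[i]-cs[(i+1)%4]) for i in range(4)])
yd=(cs[0]-cs[1])+(cs[3]-cs[2]); xd=(cs[0]-cs[3])+(cs[1]-cs[2])
print("yaw",np.degrees(np.arctan2(-yd[0],yd[1])),np.degrees(np.arctan2(xd[1],xd[0])))
th=np.arctan2(-yd[0],yd[1]); R=np.array([[np.cos(th),-np.sin(th)],[np.sin(th),np.cos(th)]])
print("mouth",c[:2]+R@[0,.062],"plunger",c[:2]+R@[0,-.068])
for n,p,z in [("bore",(165,240),.08),("ribs N",(162,140),.08),("ribS",(167,350),.08),("blkE",(265,238),.08),("blkW",(58,252),.08),("button",(500,217),.092)]: print(n,plane(f,*A(*p),z))
# cap
print("flange",plane(f,*B(171,372),.004+.028))
ends=[plane(f,*B(*p),.057) for p in [(124,376),(207,336),(233,362),(138,404)]]
print("bar",ends,np.mean(ends,0))
print("trayc",np.mean([plane(f,*B(*p),.036) for p in [(42,24),(520,38),(534,510),(45,505)]],0))
```

```text
stand [0.53940261 0.2247329  0.012     ] [np.float64(0.2700019172553088), np.float64(0.14835629346217002), np.float64(0.267923674929633), np.float64(0.14818939539954382)]
yaw 2.4147335066058484 2.67836202904583
mouth [0.53679039 0.28667785] plunger [0.54226762 0.15679328]
bore [0.53804063 0.28643449 0.08      ]
ribs N [0.57754583 0.28852379 0.08      ]
ribS [0.49520944 0.28467331 0.08      ]
blkE [0.53782233 0.24732285 0.08      ]
blkW [0.53441235 0.32812745 0.08      ]
button [0.5427583  0.15316503 0.092     ]
flange [ 0.47858394 -0.14079175  0.032     ]
bar [array([ 0.47717726, -0.11287294,  0.057     ]), array([ 0.4959883 , -0.15554531,  0.057     ]), array([ 0.48270174, -0.16792067,  0.057     ]), array([ 0.46314894, -0.1192415 ,  0.057     ])] [ 0.47975406 -0.13889511  0.057     ]
trayc [ 0.53221822 -0.20216856  0.036     ]
```

Run:
```python
import cv2
im=cv2.imread("pics/a_scene.png")
cv2.imwrite("pics/c1.png",cv2.resize(im[135:225,310:420],None,fx=6,fy=6,interpolation=cv2.INTER_CUBIC))
cv2.imwrite("pics/c2.png",cv2.resize(im[200:320,160:330],None,fx=4,fy=4,interpolation=cv2.INTER_CUBIC))
```

```text
(no output)
```

View pics/c1.png

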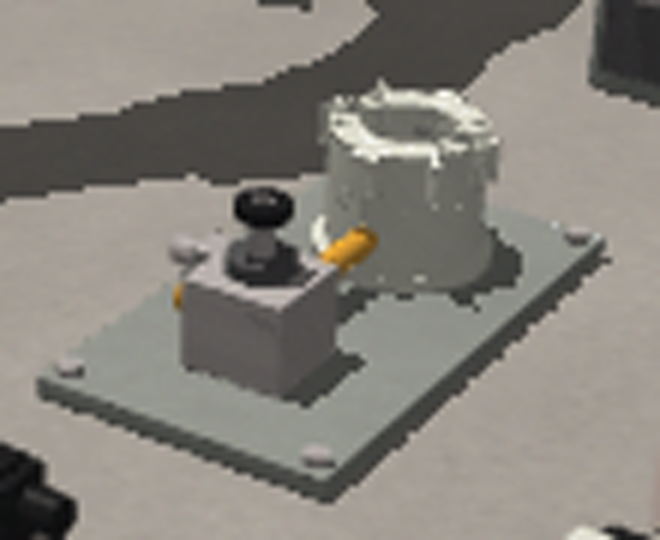

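View pics/c2.png

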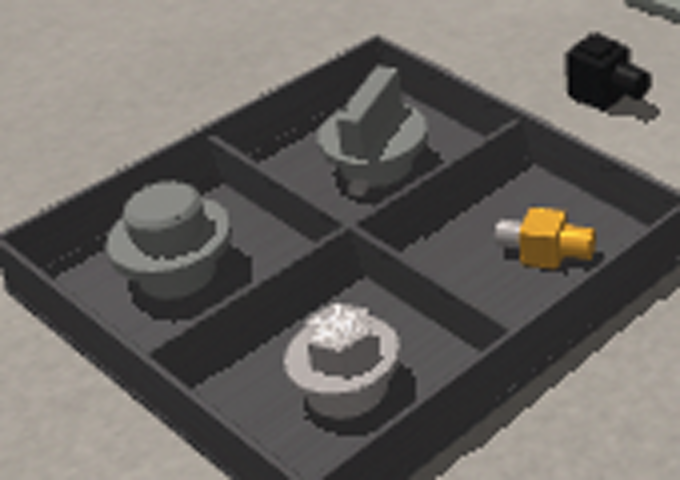

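```bash
python3 -m handwheel '[[-1,0.0,-0.06,0.09,0,0,0],[-1,0.0,-0.12,0.18,0,0,0],[-1,0.02,-0.18,0.27,0,0,0],[-1,0.04,-0.24,0.36,0,0,0],[-1,0.06,-0.297,0.459,0,0,0],[-1,0.08,-0.297,0.459,0,0,0],[-1,0.09,-0.297,0.459,0,0,0],[-1,0.09,-0.297,0.459,0,0,0],[-1,0.09,-0.297,0.459,0,0,0],[-1,0.09,-0.297,0.459,0,0,0],[-1,0.09,-0.297,0.459,0,0,0]]' 60
python3 - <<'E'
from h import *
import cv2
s=robot.sense(); f=viewer.grab_frame("wrist"); np.save("s1.npy",s,allow_pickle=True)
im=f["frame"][:,:,::-1].copy(); cv2.imwrite("pics/d1.png",im)
print(s["clock"],s["position"],s["qpos"],s["ft_force"])
for X in [(.5425,.155,.092),(.537,.2865,.08)]: print(wproj(f,s,X))
f=viewer.grab_frame("top");cv2.imwrite("pics/d2.png",f["frame"][:,:,::-1])
E
```

```text
clock: 1.62
position: [0.5419, 0.1564, 0.1412]
ee_rot: [[-0.001, 0.334, 0.943], [0.001, 0.943, -0.334], [-1.0, 0.001, -0.001]]
ft_force: [0.7, 0.3, -0.8]
width: -0.0002
1.625 [0.54189808 0.156419   0.1412151 ] [-12.62480008  42.36574053 -13.73982277 105.06845953  16.30145993
  34.48592509  34.05756805] [ 0.71388114  0.31119009 -0.81212049]
(np.float64(319.25994980419955), np.float64(224.27991560335084))
(np.float64(486.2218975912185), np.float64(152.7139675306621))
```

View pics/d1.png

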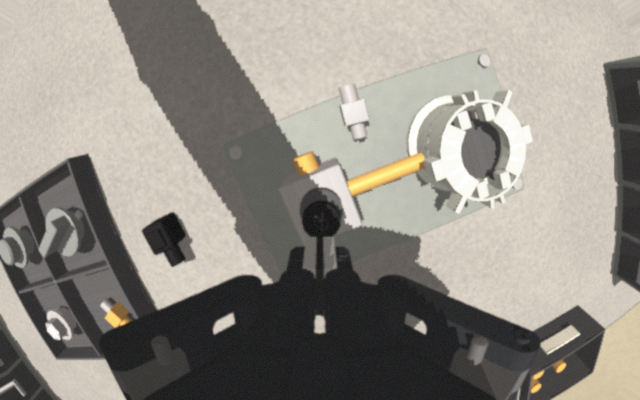

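Run:
```python
from h import *
import cv2
s=np.load("s1.npy",allow_pickle=True).item(); f=viewer.grab_frame("wrist")
print(wplane(f,s,321,216,.092), wplane(f,s,482,149,.08))
im=cv2.imread("pics/d1.png")
cv2.imwrite("pics/d3.png",cv2.resize(im[80:260,270:540],None,fx=2.9,fy=2.9,interpolation=cv2.INTER_CUBIC))
```

```text
[0.53749007 0.15798316 0.092     ] [0.53329693 0.28361267 0.08      ]
```

View pics/d3.png

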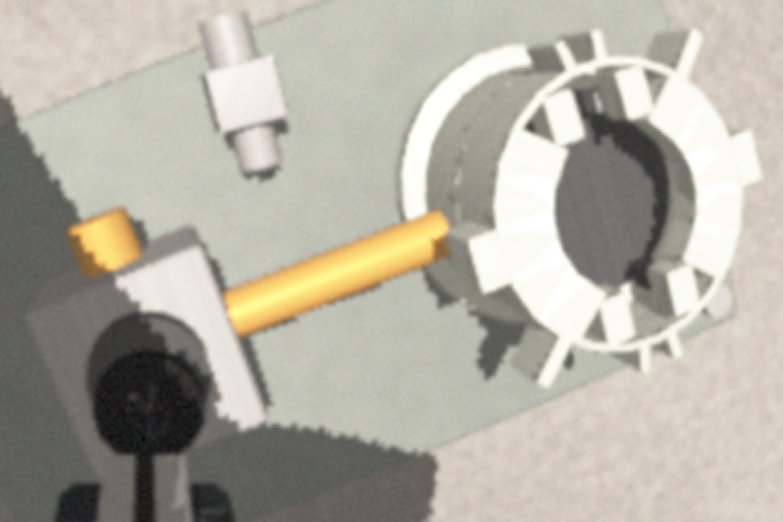

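The button (about (321,218)) lies under the fingertip, matching the projection. Next I'll push it down.

```bash
python3 -m handwheel '[[-1,0.03,0,0,0,0,0],[-1,0.045,0,0,0,0,0],[-1,0.051,0,0,0,0,0],[-1,0.055,0,0,0,0,0],[-1,0.059,0,0,0,0,0],[-1,0.062,0,0,0,0,0],[-1,0.064,0,0,0,0,0],[-1,0.064,0,0,0,0,0]]'
```

```text
clock: 2.78
position: [0.5412, 0.1565, 0.08]
ee_rot: [[-0.0, 0.333, 0.943], [0.0, 0.943, -0.333], [-1.0, 0.0, -0.0]]
ft_force: [-8.5, -0.3, 21.9]
width: 0.0
```

```bash
python3 -m handwheel '[[-1,0.001,0,0,0,0,0],[-1,0.002,0,0,0,0,0],[-1,0.002,0,0,0,0,0]]'
python3 - <<'E'
from h import *
import cv2
f=viewer.grab_frame("scene");cv2.imwrite("pics/e1.png",cv2.resize(f["frame"][110:225,300:420,::-1],None,fx=5,fy=5,interpolation=cv2.INTER_CUBIC))
E
```

```text
clock: 3.15
position: [0.5412, 0.1565, 0.0798]
ee_rot: [[0.001, 0.333, 0.943], [0.0, 0.943, -0.333], [-1.0, 0.0, 0.001]]
ft_force: [-11.6, -2.4, 38.1]
width: 0.0
```

View pics/e1.png

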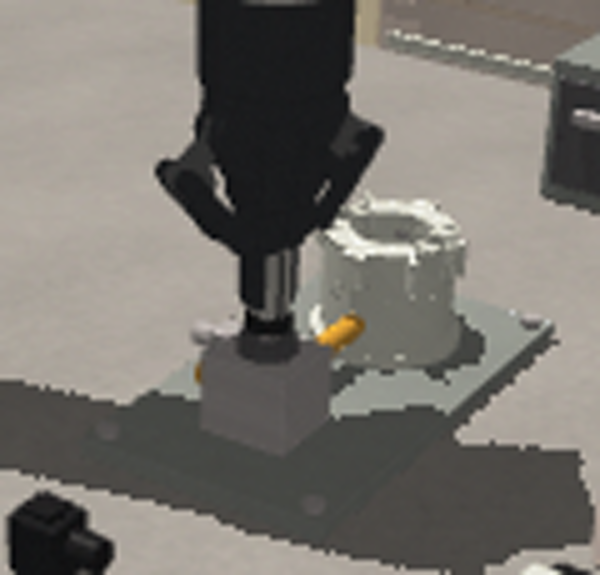

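The plunger hit a hard stop at z=0.0798 with 38 N against a 9 N spring, so it is fully down. Next, over to the cap.

```bash
python3 -m handwheel '[[-1,-0.04,0,0,0,0,0],[-1,-0.09,0,0,0,0,0],[0.4,-0.125,-0.05,0.007,10,0,0],[0.4,-0.125,-0.1,0.013,20,0,0],[0.4,-0.125,-0.15,0.02,30,0,0],[0.4,-0.125,-0.2,0.027,40,0,0],[0.4,-0.125,-0.25,0.033,47.5,0,0],[0.4,-0.125,-0.301,0.04,47.5,0,0],[0.4,-0.125,-0.301,0.04,47.5,0,0],[0.4,-0.125,-0.301,0.04,47.5,0,0],[0.4,-0.125,-0.301,0.04,47.5,0,0]]'
python3 - <<'E'
from h import *
import cv2
s=robot.sense(); f=viewer.grab_frame("wrist"); np.save("s2.npy",s,allow_pickle=True)
im=f["frame"][:,:,::-1].copy(); cv2.imwrite("pics/f1.png",im)
print(s["clock"],s["position"],s["qpos"],s["ft_force"])
print(wproj(f,s,(.479,-.14,.032)),wproj(f,s,(.479,-.14,.057)))
E
```

```text
clock: 4.58
position: [0.4801, -0.1397, 0.2005]
ee_rot: [[0.001, 0.92, 0.393], [0.001, 0.393, -0.92], [-1.0, 0.001, -0.0]]
ft_force: [0.5, -0.2, -0.5]
width: 0.0598
4.575 [ 0.48005185 -0.13969838  0.20047676] [ 14.22236128  32.82872362  -5.08719515 113.13979645   4.80673272
  34.18105068  29.10204031] [ 0.46585098 -0.20123289 -0.54438416]
(np.float64(319.2282046281449), np.float64(183.83767119600176)) (np.float64(319.24923789737323), np.float64(189.2250652265325))
```

View pics/f1.png

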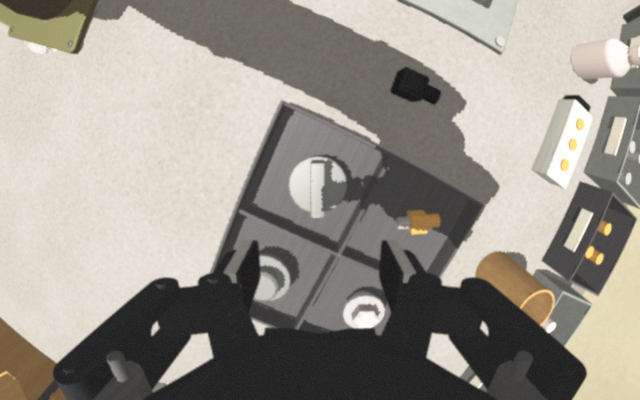

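Run:
```python
import cv2
im=cv2.imread("pics/f1.png")
cv2.imwrite("pics/f2.png",cv2.resize(im[145:230,270:370],None,fx=7,fy=7,interpolation=cv2.INTER_CUBIC))
```

```text
(no output)
```

View pics/f2.png

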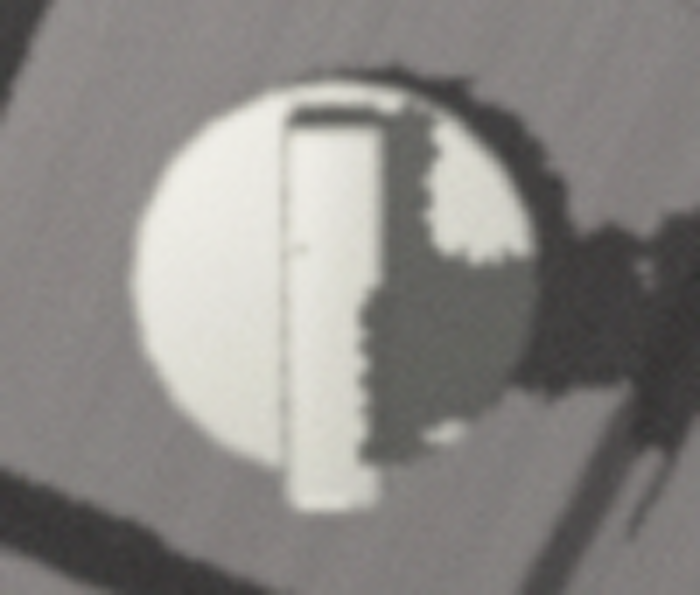

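Run:
```python
from h import *
s=np.load("s2.npy",allow_pickle=True).item(); f=viewer.grab_frame("wrist")
P=lambda x,y,z:wplane(f,s,270+(x+.5)/7-.5,145+(y+.5)/7-.5,z)
R=np.array(s["ee_rot"])
q=[P(*p,.057) for p in [(289,126),(381,126),(381,506),(290,508)]]
for a in q: print(a, R.T@(a-s["position"]))
c=np.mean(q,0); print("c",c,R.T@(c-s["position"]))
print([np.linalg.norm(q[i]-q[(i+1)%4]) for i in range(4)])
d=q[0]+q[1]-q[2]-q[3]; print("bar yaw",np.degrees(np.arctan2(d[1],d[0])))
print("flange",P(336,275,.032))
z=R[:,1];print("jaw yaw",np.degrees(np.arctan2(z[1],z[0])))
```

```text
[ 0.46179438 -0.11961334  0.057     ] [ 0.14347558 -0.00907464 -0.02558777]
[ 0.47305864 -0.11481247  0.057     ] [ 0.14349066  0.00317    -0.02557687]
[ 0.49404981 -0.16349253  0.057     ] [0.14347042 0.00334688 0.02743583]
[ 0.48254056 -0.16872241  0.057     ] [ 0.14345474 -0.00929161  0.02772318]
c [ 0.47786085 -0.14166019  0.057     ] [ 0.14347285 -0.00296234  0.00099859]
[np.float64(0.01224466274290145), np.float64(0.05301300316770364), np.float64(0.012641772687772963), np.float64(0.05331139768653467)]
bar yaw 113.11325920635778
flange [ 0.47744271 -0.14068637  0.032     ]
jaw yaw 23.134861641452595
```

Bar measured 53 x 12.5 mm at the expected height. Its yaw is 113.1° and the jaws are already perpendicular, with an offset of -3/+1 mm. Next I'll descend and grip.

```bash
python3 -m handwheel '[[0.05,0.05,-0.003,0.001,0,0,0],[0.05,0.1,-0.003,0.001,0,0,0],[0.05,0.135,-0.003,0.001,0,0,0],[0.05,0.15,-0.003,0.001,0,0,0],[0.05,0.163,-0.003,0.001,0,0,0],[0.05,0.163,-0.003,0.001,0,0,0],[-0.4,0.163,-0.003,0.001,0,0,0],[-1,0.163,-0.003,0.001,0,0,0],[-1,0.163,-0.003,0.001,0,0,0],[-1,0.163,-0.003,0.001,0,0,0],[-1,0.163,-0.003,0.001,0,0,0]]' 90
```

```text
clock: 6.05
position: [0.4778, -0.1436, 0.0382]
ee_rot: [[0.002, 0.921, 0.39], [-0.0, 0.39, -0.921], [-1.0, 0.002, 0.001]]
ft_force: [-0.0, 0.2, 6.0]
width: 0.0123
```

```bash
python3 -m handwheel '[[-1,-0.01,0,0,0,0,0],[-1,-0.04,0,0,0,0,0],[-1,-0.08,0,0,0,0,0],[-1,-0.12,0,0,0,0,0],[-1,-0.15,0,0,0,0,0],[-1,-0.15,0,0,0,0,0],[-1,-0.15,0,0,0,0,0]]'
python3 - <<'E'
from h import *
import cv2
s=robot.sense(); f=viewer.grab_frame("wrist"); np.save("s3.npy",s,allow_pickle=True)
im=f["frame"][:,:,::-1].copy(); cv2.imwrite("pics/g1.png",im)
print(s["clock"],s["position"],s["ft_force"],s["width"])
R=np.array(s["ee_rot"])
cv2.imwrite("pics/g2.png",cv2.resize(im[170:330,230:410],None,fx=4,fy=3.7,interpolation=cv2.INTER_CUBIC))
E
```

```text
clock: 6.92
position: [0.4761, -0.1433, 0.1868]
ee_rot: [[-0.001, 0.921, 0.39], [0.0, 0.39, -0.921], [-1.0, -0.001, -0.001]]
ft_force: [0.8, 0.4, -2.2]
width: 0.0117
6.925 [ 0.47610964 -0.14327653  0.18679247] [ 0.79390973  0.43517106 -2.15263759] 0.011656189082241364
```

View pics/g1.png

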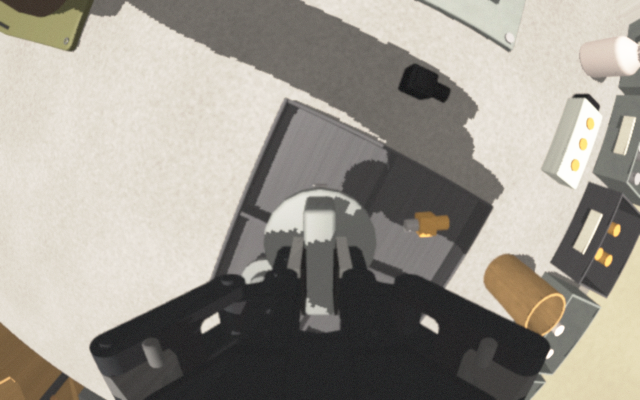

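View pics/g2.png

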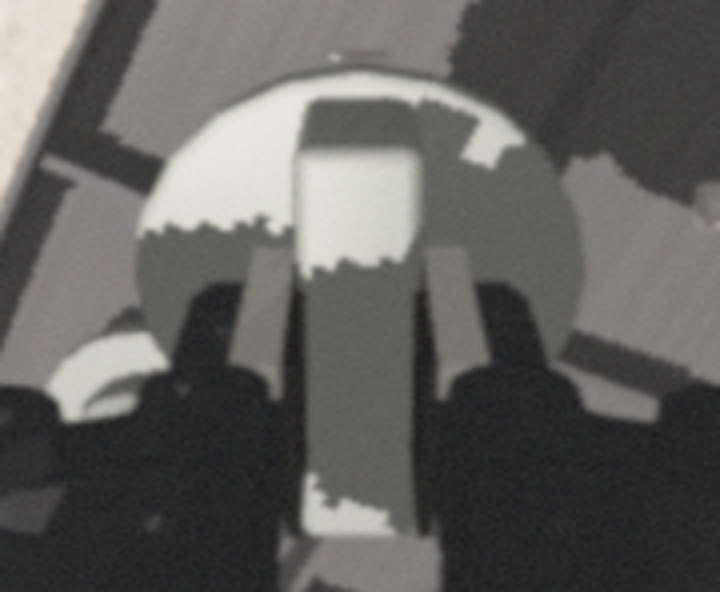

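Run:
```python
from h import *
s=np.load("s3.npy",allow_pickle=True).item(); f=viewer.grab_frame("wrist")
s["ee_rot"]=np.eye(3); s["position"]=np.zeros(3)
T=np.array(f["tool_from_camera"])
def tp(u,v,xp):
    x=(u-f["cx"])/f["fx"]; y=(v-f["cy"])/f["fy"]; th=np.hypot(x,y)
    d=T[:3,:3]@np.array([np.sin(th)*x/th,np.sin(th)*y/th,np.cos(th)]); return T[:3,3]+d*(xp-T[0,3])/d[0]
P=lambda x,y,z:tp(230+(x+.5)/4-.5,170+(y+.5)/3.7-.5,z)
for xp in (-.023,-.019,-.015):
  print(xp,[np.round(P(*p,xp),4) for p in [(298,150),(418,150),(302,533),(414,535)]])
print("flange top far/left/right", [np.round(P(*p,.006),4) for p in [(358,70),(138,255),(584,265)]])
```

```text
-0.023 [array([-0.023 , -0.0073, -0.0293]), array([-0.023 ,  0.0048, -0.0293]), array([-0.023 , -0.0078,  0.0215]), array([-0.023 ,  0.0053,  0.0218])]
-0.019 [array([-0.019 , -0.0075, -0.0281]), array([-0.019 ,  0.005 , -0.0281]), array([-0.019 , -0.008 ,  0.0244]), array([-0.019 ,  0.0055,  0.0247])]
-0.015 [array([-0.015 , -0.0077, -0.0269]), array([-0.015 ,  0.0052, -0.0269]), array([-0.015 , -0.0083,  0.0273]), array([-0.015 ,  0.0057,  0.0276])]
flange top far/left/right [array([ 0.006 , -0.0013, -0.0317]), array([ 0.006 , -0.0301, -0.005 ]), array([ 0.006 ,  0.0284, -0.0034])]
```

The cap is held square with its centre about 1.6 mm toward -z of the tool. I'll carry it to a pose just beyond the mouth, so the wrist camera looks straight down at the rim.

```bash
python3 -m handwheel '[[-1,0,0.02,-0.03,-5,0,0],[-1,0,0.06,-0.07,-14,0,0],[-1,0,0.1,-0.115,-23,0,0],[-1,0,0.14,-0.16,-32,0,0],[-1,0,0.18,-0.205,-41,0,0],[-1,0,0.22,-0.25,-50,0,0],[-1,0,0.26,-0.295,-59,0,0],[-1,0,0.29,-0.325,-66,0,0],[-1,0,0.3035,-0.342,-69.4,0,0],[-1,0,0.3035,-0.342,-69.4,0,0],[-1,0,0.3035,-0.342,-69.4,0,0],[-1,0,0.3035,-0.342,-69.4,0,0]]'
python3 - <<'E'
from h import *
import cv2
s=robot.sense(); f=viewer.grab_frame("wrist"); np.save("s4.npy",s,allow_pickle=True)
im=f["frame"][:,:,::-1].copy(); cv2.imwrite("pics/h1.png",im)
print(s["clock"],s["position"],s["qpos"],s["ft_force"],s["width"])
u,v=wproj(f,s,(.5368,.2866,.08)); print(u,v)
x0,y0=int(u)-75,int(v)-65; print(x0,y0)
cv2.imwrite("pics/h2.png",cv2.resize(im[max(y0,0):y0+130,x0:x0+150],None,fx=4,fy=4,interpolation=cv2.INTER_CUBIC))
E
```

```text
clock: 8.52
position: [0.6229, 0.2878, 0.1869]
ee_rot: [[-0.001, -0.039, 0.999], [-0.002, 0.999, 0.039], [-1.0, -0.002, -0.001]]
ft_force: [0.2, 0.5, -1.1]
width: 0.0123
8.525 [0.62291688 0.28782684 0.18694506] [-18.19300142  48.12029665 -21.35902065  79.95716915  19.27557871
  55.60217813  48.21961572] [ 0.2227879   0.47078621 -1.10041641] 0.01225034837444588
323.26928081805715 95.92953917438489
248 30
```

View pics/h1.png

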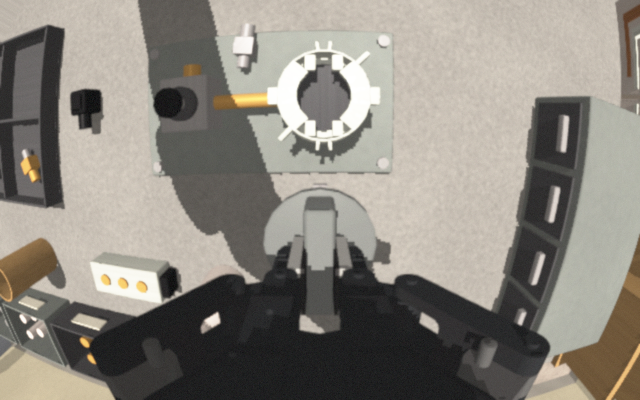

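View pics/h2.png

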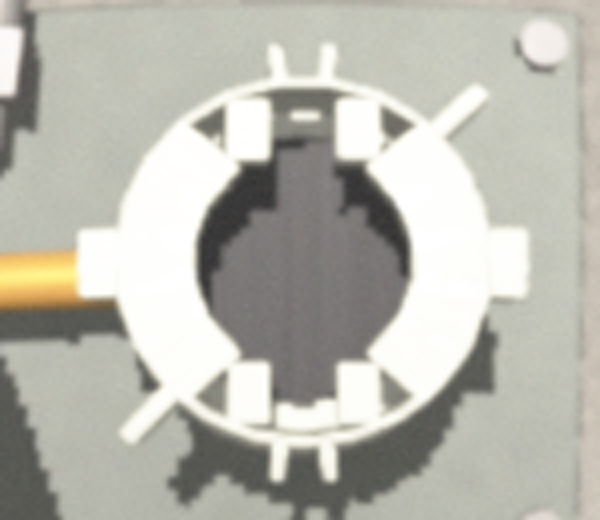

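Run:
```python
from h import *
s=np.load("s4.npy",allow_pickle=True).item(); f=viewer.grab_frame("wrist")
R=np.array(s["ee_rot"])
P=lambda x,y,z:wplane(f,s,248+(x+.5)/4-.5,30+(y+.5)/4-.5,z)
g={}
for n,p in dict(L=(117,263),Rr=(490,263),T=(303,77),B=(303,445),bL=(78,263),bR=(528,263),nT=(301.5,45),nB=(303,480),r1=(480,95),r2=(128,437)).items():
    g[n]=P(*p,.08); print(n,g[n],R.T@(g[n]-s["position"]))
for a,b in [("L","Rr"),("T","B"),("bL","bR"),("nT","nB"),("r1","r2")]:
    m=(g[a]+g[b])/2; d=g[a]-g[b]; print(a,b,m,np.linalg.norm(d),"yaw",np.degrees(np.arctan2(d[1],d[0])),"tool",R.T@(m-s["position"]))
print("jaw",np.degrees(np.arctan2(R[1,1],R[0,1])))
```

```text
L [0.53726399 0.24953754 0.08      ] [ 0.10706834 -0.03470591 -0.08701497]
Rr [0.53413323 0.32407923 0.08      ] [ 0.10692948  0.03990108 -0.08722389]
T [0.49784602 0.28517313 0.08      ] [ 0.10702462  0.00244614 -0.12500702]
B [0.57311666 0.28813994 0.08      ] [ 0.10697403  0.00246259 -0.04967795]
bL [0.53729727 0.24160978 0.08      ] [ 0.10708328 -0.04262887 -0.08729222]
bR [0.53351472 0.33184196 0.08      ] [ 0.1069152   0.04768207 -0.08753791]
nT [0.49100944 0.2846136  0.08      ] [ 0.10702977  0.00215481 -0.13186027]
nB [0.58022228 0.28843003 0.08      ] [ 0.10696924  0.00247416 -0.04256643]
r1 [0.49931681 0.32074544 0.08      ] [ 0.10695659  0.03793349 -0.12214416]
r2 [0.57260078 0.2527717  0.08      ] [ 0.10704111 -0.03285825 -0.05157863]
L Rr [0.53569861 0.28680838 0.08      ] 0.0746074119343765 yaw -87.59498098171224 tool [ 0.10699891  0.00259759 -0.08711943]
T B [0.53548134 0.28665653 0.08      ] 0.07532908905387536 yaw -177.74283911480296 tool [ 0.10699933  0.00245436 -0.08734248]
bL bR [0.53540599 0.28672587 0.08      ] 0.0903114296249337 yaw -87.59955586141098 tool [ 0.10699924  0.0025266  -0.08741506]
nT nB [0.53561586 0.28652182 0.08      ] 0.08929443174416861 yaw -177.55044363262724 tool [ 0.1069995   0.00231448 -0.08721335]
r1 r2 [0.5359588  0.28675857 0.08      ] 0.09995484331004724 yaw 137.15288024236543 tool [ 0.10699885  0.00253762 -0.0868614 ]
jaw 92.24464512531071
```

The rim measures 75–76 mm and the stand yaw is 2.4°, both consistent. Relative to the cap, the mouth is about +3.6 mm in y and -85.6 mm in z. I'll move above it and stop just over the rim.

```bash
python3 -m handwheel '[[-1,0,0.002,-0.03,0,0,0],[-1,0,0.0036,-0.06,0,0,0],[-1,0.02,0.0036,-0.0856,-0.2,0,0],[-1,0.04,0.0036,-0.0856,-0.2,0,0],[-1,0.06,0.0036,-0.0856,-0.2,0,0],[-1,0.066,0.0036,-0.0856,-0.2,0,0],[-1,0.066,0.0036,-0.0856,-0.2,0,0],[-1,0.066,0.0036,-0.0856,-0.2,0,0]]'
python3 - <<'E'
from h import *
import cv2
s=robot.sense(); f=viewer.grab_frame("wrist"); np.save("s5.npy",s,allow_pickle=True)
im=f["frame"][:,:,::-1].copy()
print(s["clock"],s["position"],s["ft_force"],s["width"])
cv2.imwrite("pics/i1.png",cv2.resize(im[140:290,220:420],None,fx=4,fy=4,interpolation=cv2.INTER_CUBIC))
f=viewer.grab_frame("scene");cv2.imwrite("pics/i2.png",cv2.resize(f["frame"][110:225,320:440,::-1],None,fx=5,fy=5,interpolation=cv2.INTER_CUBIC))
E
```

```text
clock: 9.62
position: [0.5378, 0.2903, 0.1222]
ee_rot: [[0.001, -0.045, 0.999], [0.001, 0.999, 0.045], [-1.0, 0.001, 0.001]]
ft_force: [-0.3, 0.9, -0.8]
width: 0.012
9.625 [0.53784746 0.29034747 0.12219864] [-0.26122393  0.91004712 -0.82848498] 0.012001014172900634
```

View pics/i1.png

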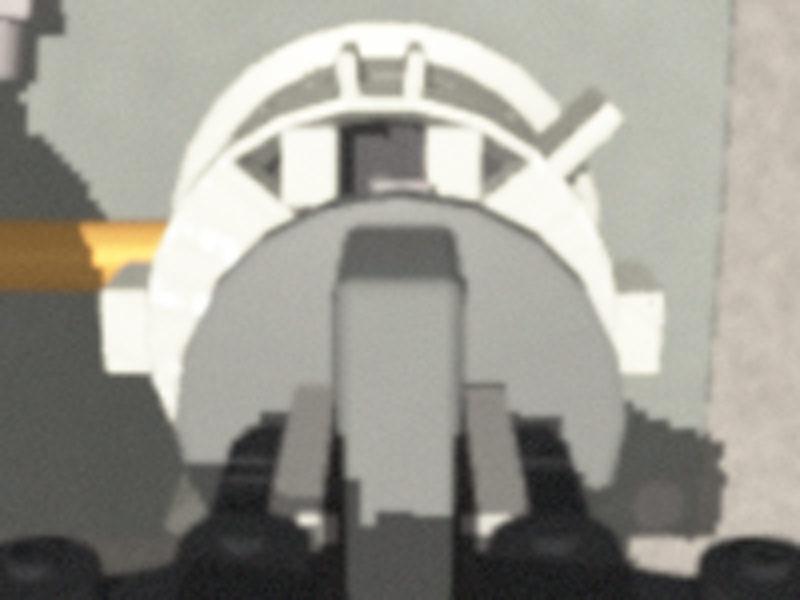

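View pics/i2.png

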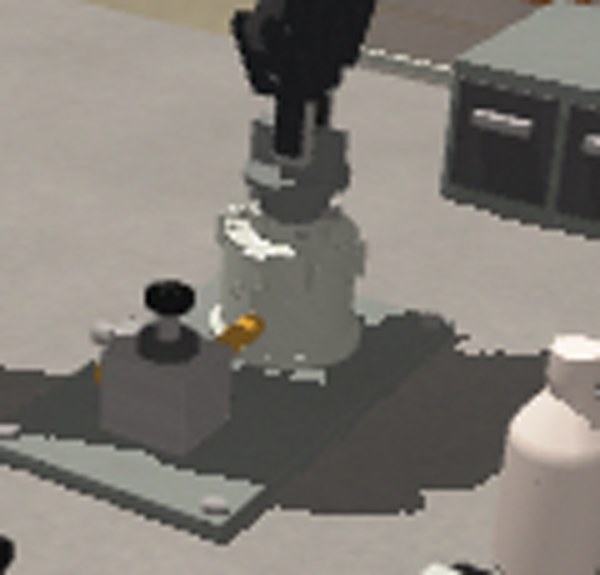

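The cap sits about 2.7 mm too far to +y (rim centred at crop x 381, bar and lug at about 400). I'll correct that, settle, and read again.

```bash
python3 -m handwheel '[[-1,0,-0.0027,0,0,0,0],[-1,0,-0.0027,0,0,0,0],[-1,0,-0.0027,0,0,0,0]]'
python3 - <<'E'
from h import *
import cv2
s=robot.sense(); f=viewer.grab_frame("wrist"); np.save("s6.npy",s,allow_pickle=True)
im=f["frame"][:,:,::-1].copy()
R=np.array(s["ee_rot"])
print(s["clock"],s["position"],s["ft_force"],s["width"],np.degrees(np.arctan2(R[1,1],R[0,1])))
cv2.imwrite("pics/j1.png",cv2.resize(im[140:290,220:420],None,fx=4,fy=4,interpolation=cv2.INTER_CUBIC))
E
```

```text
clock: 10.1
position: [0.5374, 0.2872, 0.1214]
ee_rot: [[0.0, -0.045, 0.999], [0.0, 0.999, 0.045], [-1.0, 0.0, 0.0]]
ft_force: [0.3, 0.4, -2.1]
width: 0.012
10.1 [0.53738198 0.28723297 0.1213594 ] [ 0.27555973  0.42710522 -2.12841567] 0.01199074318119684 92.56791134279482
```

View pics/j1.png

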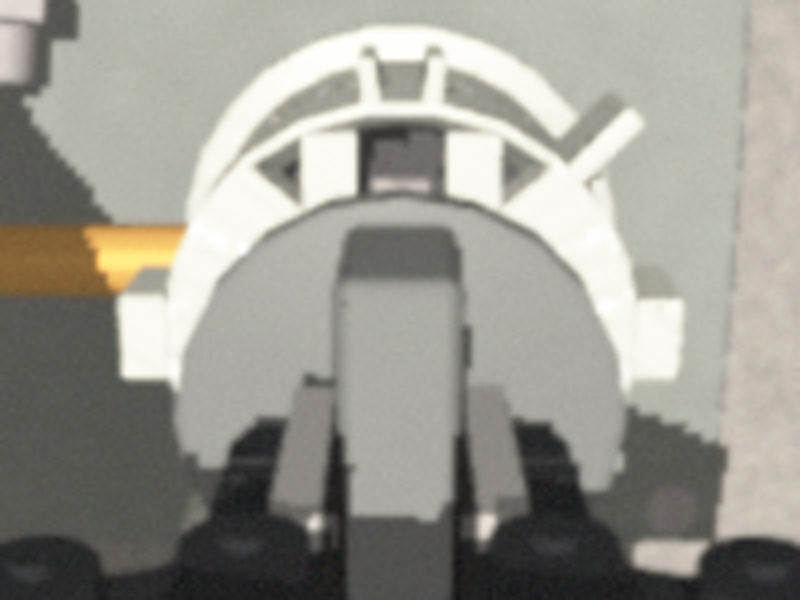

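Now centred (rim 401, bar 400, lug 402). Lowering.

```bash
python3 -m handwheel '[[-1,0.004,0,0,0,0,0],[-1,0.008,0,0,0,0,0],[-1,0.011,0,0,0,0,0],[-1,0.014,0,0,0,0,0],[-1,0.016,0,0,0,0,0],[-1,0.016,0,0,0,0,0]]'
```

```text
clock: 10.9
position: [0.5372, 0.2872, 0.1051]
ee_rot: [[-0.0, -0.045, 0.999], [-0.0, 0.999, 0.045], [-1.0, -0.0, -0.0]]
ft_force: [0.7, -0.2, -1.6]
width: 0.012
```

```bash
python3 -m handwheel '[[-1,0.003,0,0,0,0,0],[-1,0.006,0,0,0,0,0],[-1,0.009,0,0,0,0,0],[-1,0.011,0,0,0,0,0],[-1,0.0125,0,0,0,0,0],[-1,0.0135,0,0,0,0,0],[-1,0.0135,0,0,0,0,0]]'
```

```text
clock: 11.78
position: [0.5373, 0.2873, 0.0933]
ee_rot: [[0.001, -0.045, 0.999], [-0.0, 0.999, 0.045], [-1.0, -0.0, 0.001]]
ft_force: [-3.5, -1.3, 9.5]
width: 0.0121
```

Seated: z=0.0933 against 0.0932 expected, with a light contact force. Now turning clockwise, first about 40°.

```bash
python3 -m handwheel '[[-1,0,-0.0001,0,5,0,0],[-1,0,-0.0003,0,10,0,0],[-1,0,-0.0004,-0.0001,15,0,0],[-1,0,-0.0005,-0.0001,20,0,0],[-1,0,-0.0007,-0.0002,25,0,0],[-1,0,-0.0008,-0.0002,30,0,0],[-1,0,-0.0009,-0.0003,35,0,0],[-1,0,-0.001,-0.0004,40,0,0],[-1,0,-0.001,-0.0004,40,0,0],[-1,0,-0.001,-0.0004,40,0,0]]'
python3 - <<'E'
from h import *
import cv2
s=robot.sense(); R=np.array(s["ee_rot"])
print(s["position"],s["ft_force"],s["wrist_torque"],s["width"],"jaw",np.degrees(np.arctan2(R[1,1],R[0,1])))
f=viewer.grab_frame("wrist");im=f["frame"][:,:,::-1]
cv2.imwrite("pics/k1.png",cv2.resize(im[140:290,220:420],None,fx=4,fy=4,interpolation=cv2.INTER_CUBIC))
f=viewer.grab_frame("top");cv2.imwrite("pics/k2.png",cv2.resize(f["frame"][185:285,150:300,::-1],None,fx=5,fy=5,interpolation=cv2.INTER_CUBIC))
E
```

```text
clock: 13.02
position: [0.5386, 0.286, 0.0933]
ee_rot: [[0.003, 0.608, 0.794], [0.0, 0.794, -0.608], [-1.0, 0.002, 0.002]]
ft_force: [0.3, -2.5, 7.6]
width: 0.012
[0.53857838 0.286021   0.09330687] [ 0.32072484 -2.47749654  7.58738833] [-0.60107473  0.0402506   0.08023555] 0.011988087974801083 jaw 52.55296439470188
```

View pics/k1.png

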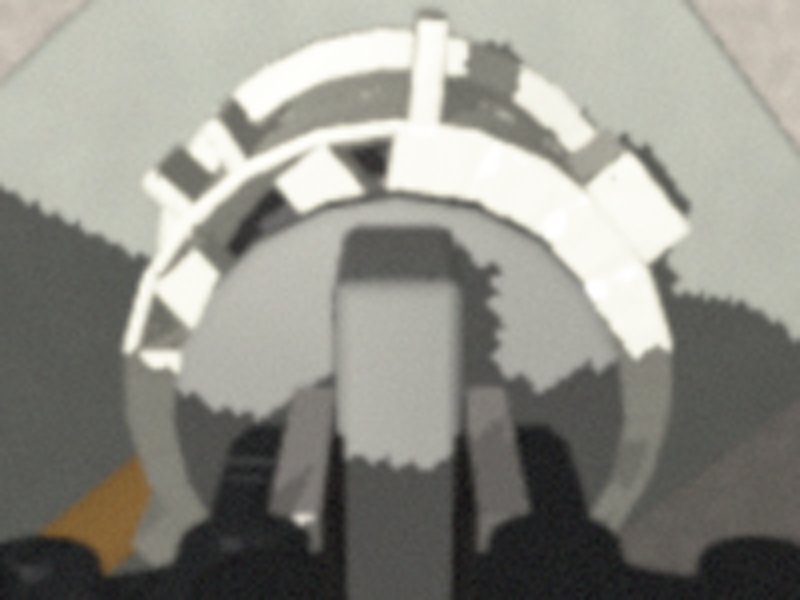

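View pics/k2.png

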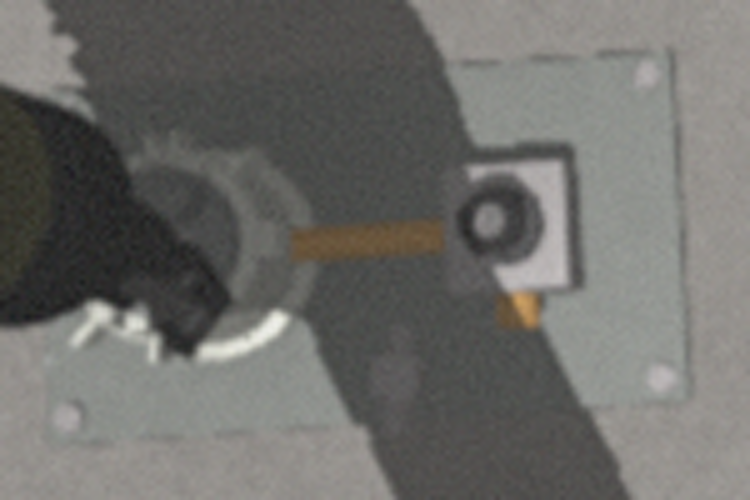

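The cap turned with the jaws, and the long rib is still about 5° to the right of the bar. Last 5°.

```bash
python3 -m handwheel '[[-1,0,-0.0001,0,2.5,0,0],[-1,0,-0.0001,0,5,0,0],[-1,0,-0.0001,0,5.1,0,0],[-1,0,-0.0001,0,5.1,0,0],[-1,0,-0.0001,0,5.1,0,0],[-1,0,-0.0001,0,5.1,0,0]]'
python3 - <<'E'
from h import *
import cv2
s=robot.sense(); R=np.array(s["ee_rot"]); np.save("s7.npy",s,allow_pickle=True)
print(s["clock"],s["position"],s["ft_force"],s["wrist_torque"],s["width"],"jaw",np.degrees(np.arctan2(R[1,1],R[0,1])))
f=viewer.grab_frame("wrist");im=f["frame"][:,:,::-1]
cv2.imwrite("pics/l1.png",cv2.resize(im[140:290,220:420],None,fx=4,fy=4,interpolation=cv2.INTER_CUBIC))
f=viewer.grab_frame("scene");cv2.imwrite("pics/l2.png",cv2.resize(f["frame"][110:225,320:440,::-1],None,fx=5,fy=5,interpolation=cv2.INTER_CUBIC))
E
```

```text
clock: 13.88
position: [0.5385, 0.2857, 0.0933]
ee_rot: [[0.003, 0.676, 0.737], [0.0, 0.737, -0.676], [-1.0, 0.002, 0.002]]
ft_force: [0.3, -1.0, 7.9]
width: 0.0119
13.875 [0.53851649 0.28574849 0.09329662] [ 0.28954791 -1.01813663  7.91329631] [-0.65844243  0.03411633  0.11856797] 0.011923734168253116 jaw 47.46507554648395
```

View pics/l1.png

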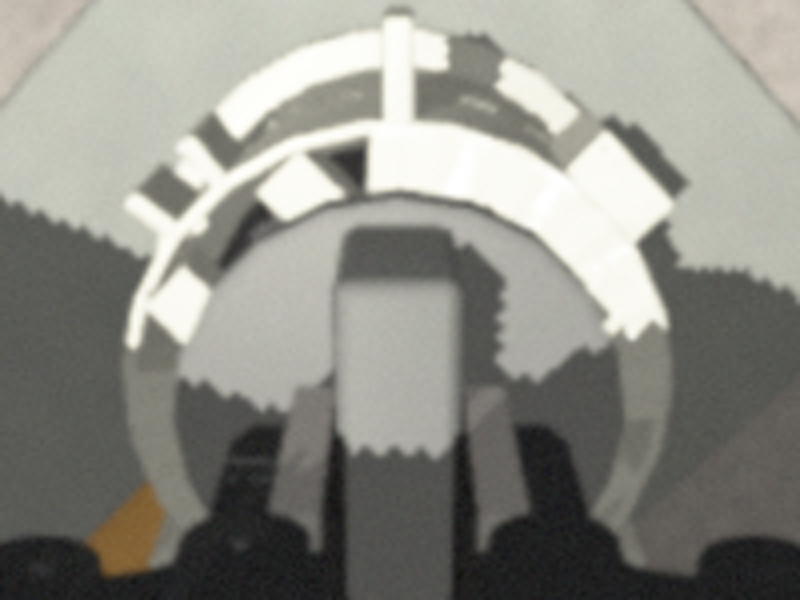

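View pics/l2.png

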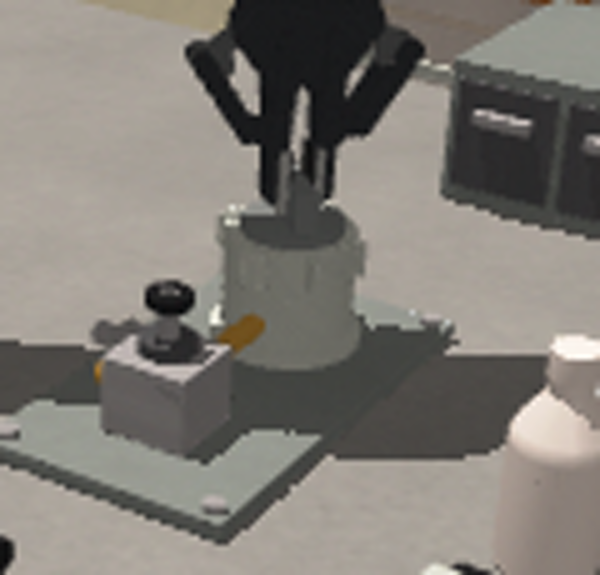

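The bar (x≈399) now points at the long rib (x≈398), with the flange down on the rim. The moment is 0.12 N m, which fits the driver spring at half way. A short hold to check that it stays put, then hand in.

```bash
python3 -m handwheel '[[-1,0,0,0,0,0,0],[-1,0,0,0,0,0,0],[-1,0,0,0,0,0,0],[-1,0,0,0,0,0,0],[-1,0,0,0,0,0,0],[-1,0,0,0,0,0,0],[-1,0,0,0,0,0,0],[-1,0,0,0,0,0,0]]'
python3 - <<'E'
from h import *
import cv2
s=robot.sense(); R=np.array(s["ee_rot"])
print(s["clock"],s["position"],s["ft_force"],s["wrist_torque"],"jaw",np.degrees(np.arctan2(R[1,1],R[0,1])))
f=viewer.grab_frame("wrist");im=f["frame"][:,:,::-1]
cv2.imwrite("pics/m1.png",cv2.resize(im[140:290,220:420],None,fx=4,fy=4,interpolation=cv2.INTER_CUBIC))
E
```

```text
clock: 14.98
position: [0.5385, 0.2858, 0.0933]
ee_rot: [[0.003, 0.676, 0.737], [0.0, 0.737, -0.676], [-1.0, 0.002, 0.002]]
ft_force: [2.5, -1.6, 7.9]
width: 0.0119
14.975 [0.53852547 0.28575604 0.09330943] [ 2.53669043 -1.55478621  7.94264685] [-0.6293173  -0.00659086  0.12452199] jaw 47.46250789002425
```

View pics/m1.png

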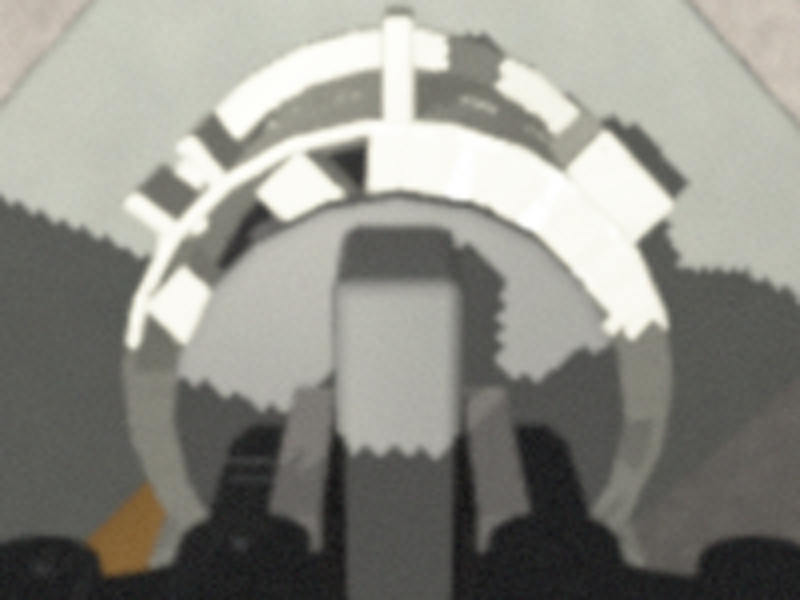

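Nothing moved during the hold: the bar is still on the rib (398/399).

```bash
python3 -c "
from workcell import robot
print(robot.close_job())"
```

```text
the job is handed in; nothing more can be done
None
```

I pushed the dump plunger down first, then put the bayonet cap into the housing and turned it half way. The job was handed in at about 15 s, with the gripper still holding the cap.

- **Plunger:** it reached a hard stop with the fingertip at z = 79.8 mm (92 − 12 = 80 expected). The force there was 38 N, well above the 9 N spring.
- **Cap seating:** the lugs went down the notches without resistance. The flange came to rest with the tool at z = 93.3 mm, against 93.2 expected.
- **Half turn:** the cap was turned 45° clockwise, with the jaws at 47.5° (47.4° wanted). The wrist picture shows the bar in line with the long rib. The measured torque of 0.12 N m fits the spring at half way and is no sign of the lock.
- **Hold check:** nothing moved over a further second.

Two small disagreements:
- The wrist camera read about 1 mm off sideways, and my first position over the mouth was about 2.7 mm off. I corrected it before lowering the cap.
- The gripper read 12 mm on the 14 mm bar.

I did not take a last picture of the tray, so the other parts there were not rechecked; none was touched deliberately.

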